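# Seat the test-cell lid, then show its hidden joint mark to the camera with a hand mirror

### The arm

A 6-joint arm with a two-finger parallel gripper is mounted at the origin on a cart in front of the work surface, level with it; the furniture and walls round the work are solid. World frame = base frame: x ahead of the robot, y to its left, z up, the work surface at z = 0. Lengths are in m, angles in rad, forces in N, time in s.
With the tool pointing down it reaches from about 0.35 to 0.975 m from the base axis. Payload 4.9 kg.
Tool frame: the origin (TCP) lies midway between the tips of the shut fingers; the grasp point (between the pads) lies 19 mm behind it; x points along the fingers, y is the direction in which the jaws open and shut, and the axes are right-handed (so a half turn about x gives the same grasp; the last joint's range is limited). The gripper opens to 85 mm and grips with 20 to 120 N. Pads are 22 mm wide; open, the fingers measure 114 mm over their backs; the gripper's body (76 mm by 85 mm) begins 54 mm behind the grasp point. The pads swing forward as they close: fully open they stand 13 mm farther back than shut.
Start: joints at [-1.286, 0.053, 1.613, -0, 1.476, -0.119], TCP at [0.246, -0.575, 0.231] pointing down, gripper open.
Joint ranges: [-3.01, 3.01], [-1.01, 2.22], [0.06, 2.58], [-1.02, 4.17], [0.09, 2.62], [-3.14, 3.14]. Speed limits (rad/s): [2.57, 2.57, 3.14, 3.14, 3.14, 3.14].

### API

Orientations are given as [roll, pitch, yaw] about the fixed x, y, z axes, in that order (R = Rz(yaw) Ry(pitch) Rx(roll)).
In Python, from rig import ctrl, imaging, spotter gives the robot as it stands. The module is installed in compiled form; this text tells all that it offers.
- The arm moves only by the tool send_rows, never from a script. Its argument "commands" is a list that holds one entry, the list of rows, each a list of 7 numbers: the shift along the tool's x, y, z in units of 0.2 m (1.0 is 0.2 m), then the turn, a rotation vector about the tool's x, y, z in units of 0.5 rad (1.0 is 0.5 rad), then the opening, from -1 (shut) to 1 (fully open). A call has 1 to 8 rows; each row is the pose to reach, as a shift and turn from the pose commanded when the call began, along the tool's axes at that moment; what a row does not reach only later rows make up. A row lasts 1/8 s, in which the tool goes at most 62.5 mm and 10.7 degrees, less where a joint would pass 70% of its speed; a pose out of reach is approached as far as the arm can. A call with a number of a shift or a turn outside -1 to 1 is refused whole. A call with a gripper value outside its range is refused whole. The fingers move at their own pace and stop on an object; "squeeze" is the grip in N (left out, the last holds). Time passes only in rows, so rows that repeat a pose let the fingers close. It gives the time, the measured TCP pose, the force and the opening at its end, in the units of the state.
- ctrl.sense(): the state, without advancing time (a new reading comes with each control period).
- imaging.snapshot(name): name is "scene" or "top" or "wrist"; returns (picture, depth): 384x512x3 uint8, red, green, blue; 384x512 float32, m along the optical axis (not along the pixel's ray), 0 where there is no reading.
- imaging.camera_info(name): a dict with "fx", "fy", "cx", "cy" (pixels), "rvec" (rotation vector, rad) and "tvec" (3), from world to camera coordinates, as OpenCV has them; the wrist camera has in their place "hand_eye" (4x4, takes a point from camera to tool coordinates, whose origin is the TCP and whose axes are the tool frame's). Camera axes: x right, y down, z forward; pixel columns grow to the right and rows downward; lengths in m; the calibration is good to about 2 mm. A picture is of the moment at which its call begins: read the wrist's pose just before it. camera_info takes no time and is no camera call.
- ctrl.job_done(): hands the job in, once; it reports no verdict.
Trained networks look in the newest picture that a camera, given by its name, has taken for a name from the list of things; names that differ only in an ending like _2 or _b are one class to them, and where a whole thing is asked for, a point or a joint stands for the part that bears it (a point fixed in the world has none). Each returns a list of dicts, best first, with "p" (0 to 1); they miss things now and then, are a little off and sometimes report something else, mostly with a low value. They report only what shows in the picture. A call takes as long as a camera call. They do not tell look-alikes from the thing itself.
- spotter.search_frame(camera, target): "rect" ([centre column, centre row, width, height] in pixels, round what is visible of it).
- spotter.trace(camera, target): "region" (384x512 bool, what is visible of it) and "rect" ([centre column, centre row, width, height] in pixels, round what is visible of it).
The state is a dict: "time": time; "joint_positions": joint angles; "qd": joint speeds; "effort": joint torques, N m; "tcp_pos": TCP position; "eef_rot": TCP orientation; "force": force on the tool from outside, world axes, zero at the start; "ft_torque": the same for the moment, N m; "gripper_width": finger opening in m.
Only numpy, scipy, OpenCV 4.12 (cv2) and the standard library are available. Lean on these libraries where they do the work, as an engineer would, in place of code of your own. Each camera call takes 0.05 s, during which the arm holds its last target. There are 200 camera calls.

### The job

Set the loose lid on the open test cell, over its two dowel pins, so that it sits down flat and the witness line on its edge meets the line on the cell's right-hand side, and let go of it. Then pick up the inspection mirror by its handle and hold it in the air, upright and still, at the viewing spot on the camera's axis to the right of the cell, angled so that the camera sees the two lines reflected in the middle of the glass. Finish while still holding the mirror there, clear of the rig, the lid and the worktop, and leave the jar, the covered dish and the brass weight where they stand.

Things in the scene. Friction and masses are not known exactly. Their poses are not given: they have to be found in the camera images.
- rig: inspection rig, bolted down: a dark plate (x -48..76, y -46..158 mm, top at z 10 mm) with a test cell and a small camera. Origin: on the worktop under the cell's centre; x away from the robot, y to the left towards the camera, z up. The camera is 34 mm wide, its top at z 67 mm, at x 50, y 84..153 mm; it looks along -y, 50 mm up, past the far side of the cell
- cell_seat (a point): middle of the cell's flat top, where the lid sits: rig frame (0, 0, 50) mm, axes as the rig. The cell is an aluminium block 64 x 64 mm with a 30 mm round pocket; its foot, 78 mm square, reaches z 16 mm. Two steel dowel pins, 6 mm thick with tapered tips, stand 9 mm above the top at x -24 and +24 mm, y 0
- cell_mark (a point): upper end of the dark witness line on the cell's right-hand (-y) face, at the joint with the lid: rig frame (0, -32, 50) mm, axes as the rig. The camera cannot see it directly
- camera_lens (a point): middle of the camera's front lens, rig frame (50, 84, 50) mm; the camera looks along -y of the rig. Axes as the rig
- view_spot (a point): viewing spot: a point in the air on the camera's axis right of the cell, rig frame (50, -100, 50) mm, over bare worktop; the middle of the glass belongs here. Its x axis is the way the glass must face: level, halfway between the ways to the lens and to cell_mark (the rig's +y turned 18 degrees anticlockwise, towards -x and the cell). z is up
- lid_grip (a point): middle of the lid's black bar grip, 34 mm long (lid's x), 14 mm thick (y), 26 mm high; 23 mm above the lid's underside, 13 mm below the bar's top. The lid, 0.11 to 0.19 kg, is a square aluminium plate 64 x 64 x 10 mm lying on the worktop, with two 8.5 mm through holes at x -24 and +24 mm, y 0, for the pins. Seated, its axes are the rig's and this point is 23 mm above cell_seat
- lid_mark (a point): lower end of the dark witness line on the lid's -y edge, at its underside, 32 mm from the middle. Axes as the lid. On the seated lid it meets cell_mark
- mirror_grip (a point): middle of the inspection mirror's handle, a black bar 90 mm long (x), 18 mm wide (y), 26 mm high (z); 13 mm above its underside. The mirror lies on the worktop on this bar and on the straight lower edge of its head, the glass upright. x points along the handle to the head. About 0.1 kg, centre of mass in the front half of the handle
- mirror_face (a point): middle of the mirror's glass: 110 mm ahead of mirror_grip along x and 10 mm higher (23 mm above the underside). The head, 62 mm wide (y), 46 mm high (z), is rigid on the handle; the glass faces along +x, away from the handle and at right angles to it. Axes as the handle
- jar: bystander: loose sample jar with a red lid, 59 mm across, 63 mm high; origin at the middle of its underside
- dish: bystander: loose covered round dish, 62 mm across, 14 mm high; origin at the middle of its underside
- weight: bystander: loose brass balance weight with a knob, 30 mm across, 46 mm high; origin at the middle of its underside
- homogeniser (a point): middle of the dark foot plate (about 0.25 x 0.2 m) of the tall yellow stand homogeniser, a fixed obstacle left of the work with its rods and motor up to more than 0.5 m above the worktop; an arm that starts on its far side must be drawn in to about 0.46 m from the base axis to swing past in front of it
Things that resemble listed ones, but are neither listed nor needed, are in the scene too. Leave any turquoise look-alike of the part that bears lid_grip alone.

How it is judged:
On the way, in this order (a step that is already met when the one before it is completed fails the run):
1. the lid is seated flat on the cell with its line meeting the cell's line, and is let go (distance between lid_mark and cell_mark below 0.004 m and angle between the x axis of lid_grip and the x axis of rig, either way round below 0.08 rad and angle between lid_grip's own z axis and vertical below 0.04 rad and contact force between lid and the fingers below 0.1 N), for 0.2 s.
2. the mirror is gripped and lifted clear of the worktop (height (world z) of mirror_grip above 0.028 m and contact force between mirror and the fingers above 1 N), for 0.2 s.
At the end, for the whole second after the job is handed in: Lid seated and untouched: lines within 4 mm, square within 0.08 rad, tilt under 0.04 rad. Mirror held still in the fingers, clear of rig, lid and worktop (handle over 22 mm up): glass centre within 14 mm of the viewing spot, facing within 0.08 rad, upright within 0.12 rad (distance between lid_mark and cell_mark below 0.004 m and angle between the x axis of lid_grip and the x axis of rig, either way round below 0.08 rad and angle between lid_grip's own z axis and vertical below 0.04 rad and contact force between lid and the arm below 0.1 N and distance between mirror_face and view_spot below 0.014 m and angle between the x axis of mirror_face and the x axis of view_spot, either way round below 0.08 rad and x of mirror_grip in the frame of view_spot below -0.05 m and angle between the z axis of mirror_face and the z axis of view_spot, either way round below 0.12 rad and height (world z) of mirror_grip above 0.022 m and contact force between mirror and the fingers above 1 N and contact force between mirror and rig below 0.1 N and contact force between mirror and lid below 0.1 N and linear speed of mirror below 0.02 m/s); the arm keeps its last pose, push and grip.
It fails at once if a bystander (jar, dish or weight) is pushed more than 15 mm from its place or tipped (distance of any of jar, dish, weight from where it was at the start of the episode above 0.015 m or angle between any of jar, weight's own z axis and vertical above 0.3 rad).
It also fails if it takes over 54 s, if anything falls off the work surface, if the arm or the gripper's body presses on something with over 40 N, if the wrist force passes 120 N, or if a joint passes its speed limit or range.

## Working session

There is one attempt and no reset: what is moved stays moved. The work goes in short steps, Python scripts to look and compute and a tool call to move; the robot and the scene stay as the last step left them, time stands still between calls to the robot, and variables do not carry over. Pictures are saved under pics/ and viewed, about 8 in all and at most 12, crops included, and the job is handed in when it is done.

Besides the shell and the picture viewer there is one more tool, called after "Call:" as name(argument=value, ...) on one line, values as JSON. send_rows: Moves the arm, as the interface text tells. Its arguments: {"type":"object","properties":{"commands":{"type":"array"},"squeeze":{"type":"number"}},"required":["commands"]}

```bash
mkdir -p pics
cat > h.py <<'E'
import numpy as np, cv2
from scipy.spatial.transform import Rotation as R
from rig import ctrl, imaging, spotter
def T(p,r):
    M=np.eye(4);M[:3,:3]=R.from_euler('xyz',r).as_matrix();M[:3,3]=p;return M
def tool():
    s=ctrl.sense();return T(s['tcp_pos'],s['eef_rot'])
def snap(name):
    W=tool();pic,d=imaging.snapshot(name);c=imaging.camera_info(name)
    if name=='wrist': C=W@np.array(c['hand_eye'])
    else:
        M=np.eye(4);M[:3,:3]=cv2.Rodrigues(np.array(c['rvec'],float))[0];M[:3,3]=np.ravel(c['tvec']);C=np.linalg.inv(M)
    v,u=np.mgrid[:384,:512]
    P=np.stack([(u-c['cx'])/c['fx']*d,(v-c['cy'])/c['fy']*d,d],-1)@C[:3,:3].T+C[:3,3]
    return pic,d,P,C,c
def save(pic,f): cv2.imwrite('pics/'+f,pic[...,::-1])
def proj(p,C,c):
    q=np.linalg.inv(C)@np.append(p,1);return c['fx']*q[0]/q[2]+c['cx'],c['fy']*q[1]/q[2]+c['cy']
def ray(u,v,z,C,c):  # pixel ray hit with plane z
    d=C[:3,:3]@np.array([(u-c['cx'])/c['fx'],(v-c['cy'])/c['fy'],1]);return C[:3,3]+d*(z-C[2,3])/d[2]
E
python3 - <<'E'
from h import *
print(ctrl.sense())
out=[]
for n in('top','scene'):
    pic,d,P,C,c=snap(n);out.append(pic.copy());np.savez(n+'.npz',pic=pic,P=P,C=C)
    for t in('rig','lid_grip','mirror_grip','jar','dish','weight','homogeniser'):
        for r in spotter.trace(n,t)[:3]:
            m=r['region']&(d>0)
            q=P[m]
            print(n,t,round(r['p'],2),np.round(r['rect']),np.round(np.median(q,0),3) if len(q) else None,np.round(np.percentile(q,2,0),3) if len(q) else None,np.round(np.percentile(q,98,0),3)if len(q) else None)
    save(pic,n+'0.png')
E
```

```text
{'time': 0.0, 'joint_positions': array([-1.28603871e+00,  5.33768631e-02,  1.61427338e+00,  2.35334494e-05,
        1.47598564e+00, -1.18983803e-01]), 'qd': array([ 0.00057483,  0.00040534,  0.0009139 , -0.00201899, -0.00158208,
       -0.00026333]), 'effort': array([-3.87090504e-04, -3.93686986e+01, -3.70177853e+01, -2.86489876e-04,
        7.02702440e-03, -1.02645845e-05]), 'tcp_pos': array([ 0.24538184, -0.57415257,  0.23006292]), 'eef_rot': array([-1.70124339,  1.56875296,  1.84408843]), 'force': array([ 0.03991488, -0.81420102,  0.33284623]), 'ft_torque': array([ 0.06399365,  0.0411346 , -0.00327429]), 'gripper_width': 0.08566895161577232}
top rig 0.85 [300. 203.  72.  46.] [ 0.452 -0.129  0.012] [ 0.394 -0.225  0.007] [ 0.515 -0.031  0.068]
top lid_grip 0.72 [364. 180.  25.  21.] [ 0.519 -0.331  0.011] [ 0.487 -0.367  0.005] [ 0.551 -0.3    0.038]
top lid_grip 0.65 [350. 246.  29.  22.] [ 0.317 -0.282  0.011] [ 0.287 -0.317  0.   ] [ 0.35  -0.254  0.038]
top mirror_grip 0.55 [286. 125.  49.  20.] [ 0.688 -0.098  0.025] [ 0.674 -0.164  0.006] [ 0.717 -0.016  0.047]
top jar 0.85 [333. 137.  23.  21.] [ 0.65  -0.234  0.062] [ 0.626 -0.263  0.009] [ 0.678 -0.212  0.067]
top jar 0.71 [301. 204.  68.  47.] [ 0.452 -0.129  0.012] [ 0.393 -0.225  0.007] [ 0.515 -0.031  0.068]
top dish 0.86 [208. 154.  18.  18.] [0.617 0.157 0.015] [0.59  0.129 0.011] [0.645 0.183 0.019]
top dish 0.26 [284. 125.  48.  26.] [ 0.687 -0.096  0.026] [ 0.667 -0.161  0.007] [ 0.719 -0.016  0.048]
top weight 0.59 [188. 151.   7.  12.] [0.618 0.21  0.035] [0.607 0.199 0.007] [0.634 0.226 0.047]Traceback (most recent call last):
  File "<stdin>", line 7, in <module>
ValueError: it knows: camera_lens, cell_mark, cell_seat, dish, jar, lid_grip, lid_mark, mirror_face, mirror_grip, rig, view_spot, weight
```

Run:
```python
from h import *
n='scene'
pic,d,P,C,c=snap(n)
for t in('rig','lid_grip','mirror_grip','jar'):
    for r in spotter.trace(n,t)[:2]:
        m=r['region']&(d>0)
        q=P[m]
        print(n,t,round(r['p'],2),np.round(r['rect']),np.round(np.median(q,0),3))
pt=np.load('top.npz')['pic'][90:280,160:420]
save(np.vstack([cv2.resize(pic,(512,384)), ]),'scene0.png')
save(cv2.resize(pt,None,fx=3,fy=3,interpolation=cv2.INTER_CUBIC),'top_crop.png')
```

```text
scene rig 0.89 [290. 178.  58.  51.] [ 0.451 -0.115  0.013]
scene lid_grip 0.68 [301. 136.  25.  18.] [ 0.515 -0.324  0.01 ]
scene lid_grip 0.42 [344. 161.  11.  11.] [ 0.341 -0.277  0.011]
scene mirror_grip 0.81 [218. 161.  30.  32.] [ 0.687 -0.07   0.024]
scene mirror_grip 0.58 [290. 177.  59.  55.] [ 0.449 -0.114  0.013]
scene jar 0.74 [255. 135.  19.  26.] [ 0.647 -0.222  0.052]
scene jar 0.55 [199. 218.  15.  19.] [0.616 0.163 0.015]
```

View pics/top_crop.png

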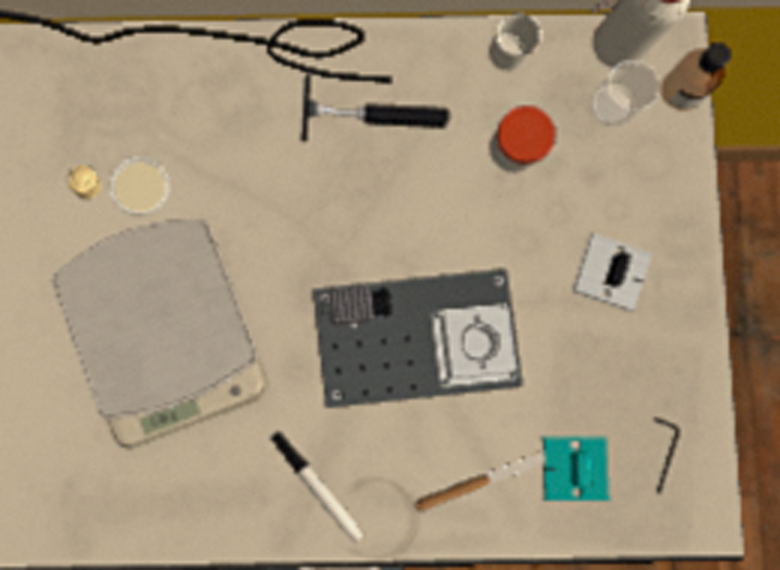

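View pics/scene0.png

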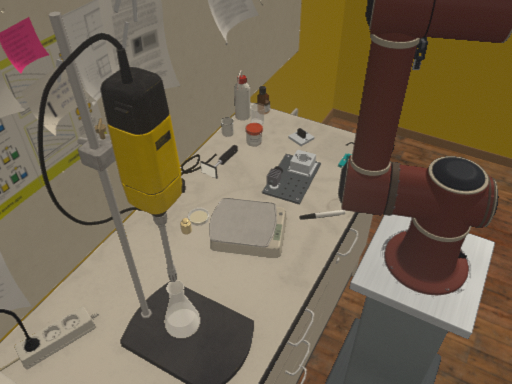

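The top view shows the rig at crop (415,337), the grey lid at (615,270) with its bar along +x, the turquoise look-alike at (575,468), and the mirror at (375,112) with its head on the left (+y) side. The jar is at (527,133), and the dish and weight are at (140,185) and (84,180). Next I'll move above the lid for a close look.

```bash
cat >> h.py <<'E'
def down(p,yaw,pitch=0):  # tool x down, tool y (jaw) along heading yaw
    x=np.array([0,0,-1.]);y=np.array([np.cos(yaw),np.sin(yaw),0]);M=np.eye(4)
    M[:3,:3]=np.stack([x,y,np.cross(x,y)],1);M[:3,3]=p;return M
def to(G,base=None):
    W=tool() if base is None else base;D=np.linalg.inv(W)@G
    return np.round(np.r_[D[:3,3]/.2,R.from_matrix(D[:3,:3]).as_rotvec()/.5],3)
E
python3 - <<'E'
from h import *
W=tool();print(np.round(W,3));print(np.round(imaging.camera_info('wrist')['hand_eye'],3),imaging.camera_info('wrist')['fx'])
y=np.arctan2(W[1,1],W[0,1]);print(y)
print(to(down([.46,-.37,.23],y)))
# rig yaw from plate in top view & lid yaw
a=np.load('top.npz')
P=a['P'];pic=a['pic']
sel=(abs(P[...,2]-.011)<.006)&(pic.max(-1)<110)&(P[...,0]>.36)&(P[...,0]<.55)&(P[...,1]>-.27)&(P[...,1]<.0)
q=P[sel][:,:2].astype(np.float32);r=cv2.minAreaRect(q);print(r,len(q))
E
```

```text
[[ 0.     0.393 -0.92   0.246]
 [-0.    -0.92  -0.393 -0.575]
 [-1.     0.    -0.     0.231]
 [ 0.     0.     0.     1.   ]]
[[ 0.    -0.286  0.958 -0.142]
 [ 1.    -0.001 -0.     0.001]
 [ 0.001  0.958  0.286 -0.073]
 [ 0.     0.     0.     1.   ]] 279.30442628014
-1.1670082879080559
[ 0.007 -0.52  -1.388  0.    -0.    -0.   ]
((0.4533475935459137, -0.12816736102104187), (0.12193664908409119, 0.20202167332172394), 5.17385196685791) 1615
```

Call:
send_rows(commands=[[[0,-0.2,-0.3,0,0,0,1],[0,-0.35,-0.65,0,0,0,1],[0,-0.5,-1.0,0,0,0,1]]])

```text
time: 0.98
tcp_pos: [0.3658, -0.4296, 0.2315]
eef_rot: [1.949, 1.57, -0.79]
force: [0.3, -0.7, -0.0]
gripper_width: 0.0858
```

Call:
send_rows(commands=[[[0,-0.06,-0.3,0,0,0,1],[0,-0.06,-0.5,0,0,0,1],[0,-0.06,-0.5,0,0,0,1]]])

```text
time: 1.35
tcp_pos: [0.4541, -0.3791, 0.2314]
eef_rot: [2.94, 1.57, 0.206]
force: [-0.6, -0.1, -0.4]
gripper_width: 0.0847
```

Run:
```python
from h import *
s=ctrl.sense();print(s['time'],s['tcp_pos'],s['joint_positions'])
pic,d,P,C,c=snap('wrist');np.savez('w1.npz',pic=pic,P=P,C=C)
for r in spotter.trace('wrist','lid_grip')[:3]:
    print(r['p'],r['rect'],np.median(P[r['region']],0))
for r in spotter.search_frame('wrist','lid_mark')[:3]: print(r)
save(pic,'w1.png')
```

```text
1.35 [ 0.45408411 -0.37908315  0.23136577] [-8.21521953e-01 -2.62970341e-02  1.69253640e+00  2.74475566e-04
  1.47518835e+00  3.41408227e-01]
0.74 [243.3, 97.5, 71.1, 74.8] [ 0.52099173 -0.33415412  0.0095422 ]
0.72 [158.9, 216.9, 55.3, 46.3] [ 0.32910201 -0.28406814  0.00976541]
{'rect': [158.4, 219.7, 59.7, 48.0], 'p': 0.96}
{'rect': [242.7, 100.8, 67.6, 77.2], 'p': 0.93}
```

View pics/w1.png

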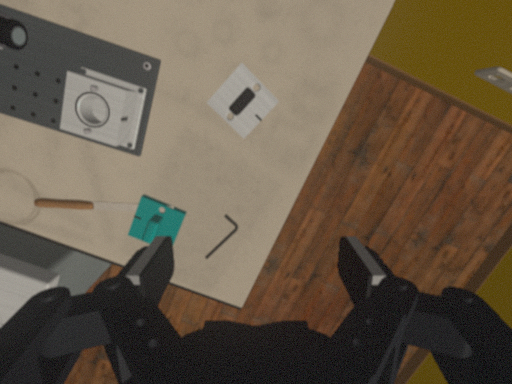

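```bash
cat >> h.py <<'E'
def plate(P,pic,ctr,zlo,zhi,rad=.05,light=True):
    m=(P[...,2]>zlo)&(P[...,2]<zhi)&(np.hypot(P[...,0]-ctr[0],P[...,1]-ctr[1])<rad)
    if light is True: m&=pic.min(-1)>120
    if light is False: m&=pic.max(-1)<80
    q=P[m].astype(np.float32);r=cv2.minAreaRect(np.ascontiguousarray(q[:,:2]));return r,len(q),np.median(q[:,2])
E
python3 - <<'E'
from h import *
a=np.load('w1.npz');P=a['P'];pic=a['pic'];C=a['C'];c=imaging.camera_info('wrist')
r=plate(P,pic,(.521,-.334),.006,.016,.06);print('lid',r)
r=plate(P,pic,(.521,-.334),.025,.045,.03,False);print('bar',r)
r=plate(P,pic,(.444,-.185),.042,.056,.06);print('cell',r)
# lid mark/bar via pixel
print('mark',ray(259,118,.008,C,c),'bartop',ray(243,100,.036,C,c))
crop=pic[50:160,40:300];save(cv2.resize(crop,None,fx=3,fy=3,interpolation=cv2.INTER_CUBIC),'w1c.png')
E
```

```text
lid (((0.5198723673820496, -0.3338695764541626), (0.06403835117816925, 0.06410752236843109), 69.3495101928711), 2277, np.float32(0.009405552))
bar (((0.5190231800079346, -0.3345721662044525), (0.012174254283308983, 0.03155960142612457), 69.07926177978516), 298, np.float32(0.035115086))
cell (((0.4453292489051819, -0.1851610541343689), (0.06346403807401657, 0.06561684608459473), 5.103508472442627), 2647, np.float32(0.04936505))
mark [ 0.50902669 -0.36117191  0.008     ] bartop [ 0.52109508 -0.33545122  0.036     ]
```

The wrist view shows the lid at (243,98) with its witness line at the lower right edge (259,118), which is the −y side, and the cell at (95,108). The lid is at (0.520,−0.334), yaw −20.7°. The cell is at (0.445,−0.185), yaw 5.1°. The measured sizes match the ones given.

Run:
```python
from h import *
print(to(down([.5196,-.3341,.09],-1.932)))
```

```text
[ 7.060e-01 -8.200e-02 -4.050e-01  1.529e+00  1.000e-03 -0.000e+00]
```

Call:
send_rows(commands=[[[0.2,-0.03,-0.15,0.35,0,0,0.4],[0.45,-0.06,-0.3,0.7,0,0,0.4],[0.6,-0.082,-0.405,1.0,0,0,0.4]]])

```text
time: 1.88
tcp_pos: [0.5188, -0.3333, 0.1084]
eef_rot: [-0.557, 1.567, 2.481]
force: [-0.2, 0.4, 0.6]
gripper_width: 0.06
```

Run:
```python
from h import *
print(to(down([.5196,-.3341,.1],-1.932)),tool()[:3,3])
```

```text
[ 0.042  0.003 -0.005  0.516  0.006  0.003] [ 0.51876092 -0.33334953  0.10841029]
```

Call:
send_rows(commands=[[[0.04,0,0,0.3,0,0,0.4],[0.04,0,0,0.52,0,0,0.4],[0.04,0,0,0.52,0,0,0.4]]])

```text
time: 2.25
tcp_pos: [0.5192, -0.3347, 0.1032]
eef_rot: [0.258, 1.57, 3.043]
force: [-0.8, 0.5, -0.8]
gripper_width: 0.0597
```

Run:
```python
from h import *
pic,d,P,C,c=snap('wrist');np.savez('w2.npz',pic=pic,P=P,C=C)
r=plate(P,pic,(.52,-.334),.006,.016,.055);print('lid',r)
r=plate(P,pic,(.52,-.334),.025,.045,.03,False);print('bar',r)
print(to(down([.5196,-.3341,.013],-1.932)),tool()[:3,3]); save(pic,'w2.png')
```

```text
lid (((0.5195731520652771, -0.3339790105819702), (0.06391879171133041, 0.06266897916793823), 69.45531463623047), 3820, np.float32(0.009496281))
bar (((0.5204876661300659, -0.3340570330619812), (0.012198155745863914, 0.03335793316364288), 69.56743621826172), 664, np.float32(0.035224237))
[ 0.452 -0.003  0.     0.01  -0.    -0.   ] [ 0.51947247 -0.33466994  0.10348998]
```

View pics/w2.png

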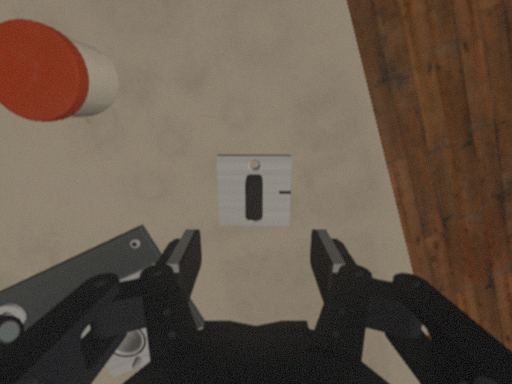

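The lid is centred at (254,190), square to the jaws, with its line on the right at (285,192). Descending and gripping.

Call:
send_rows(commands=[[[0.2,0,0,0.01,0,0,0.2],[0.4,0,0,0.01,0,0,0.2],[0.45,0,0,0.01,0,0,0.2],[0.45,0,0,0.01,0,0,-1],[0.45,0,0,0.01,0,0,-1],[0.45,0,0,0.01,0,0,-1],[0.45,0,0,0.01,0,0,-1]]], squeeze=50)

```text
time: 3.18
tcp_pos: [0.5216, -0.3349, 0.0158]
eef_rot: [2.764, 1.567, -0.738]
force: [-0.6, 0.9, 6.5]
gripper_width: 0.0129
```

Run:
```python
from h import *
W=tool();print(W[:3,3])
# lid rel: assume grip centre at tool centre; target above cell, z 0.11
print(to(down([.4453,-.1852,.11],-1.482)), to(down(W[:3,3]+[0,0,.1],-1.932)))
```

```text
[ 0.52158613 -0.33493346  0.01576507]
[-0.474 -0.565  0.62  -0.9   -0.007 -0.005] [-0.5    0.001 -0.002  0.    -0.008 -0.003]
```

Call:
send_rows(commands=[[[-0.25,0,0,0,0,0,-1],[-0.5,0,0,0,0,0,-1],[-0.5,-0.25,0.28,-0.3,0,0,-1],[-0.5,-0.45,0.5,-0.6,0,0,-1],[-0.5,-0.55,0.6,-0.9,0,0,-1],[-0.5,-0.565,0.62,-0.9,0,0,-1],[-0.5,-0.565,0.62,-0.9,0,0,-1]]])

```text
time: 4.05
tcp_pos: [0.4444, -0.1843, 0.1136]
eef_rot: [2.286, 1.57, -0.767]
force: [1.0, -1.0, -2.4]
gripper_width: 0.013
```

Run:
```python
from h import *
W=tool();print(W[:3,3],ctrl.sense()['gripper_width'],ctrl.sense()['force'])
pic,d,P,C,c=snap('wrist');np.savez('w3.npz',pic=pic,P=P,C=C)
print(np.round(W[:3,:3],3))
m=(P[...,2]>.09)&(P[...,2]<.125)&(np.hypot(P[...,0]-W[0,3],P[...,1]-W[1,3])<.06)&(pic.min(-1)>110)
q=P[m].astype(np.float32);print(cv2.minAreaRect(np.ascontiguousarray(q[:,:2])),len(q),np.percentile(q[:,2],[5,50,95]))
# plane fit -> tilt
A=np.c_[q[:,:2]-q[:,:2].mean(0),np.ones(len(q))];print(np.linalg.lstsq(A,q[:,2],rcond=None)[0])
r=plate(P,pic,(.4453,-.1852),.042,.056,.06);print('cell',r)
save(pic,'w3.png')
```

```text
[ 0.44439813 -0.18434857  0.11359546] 0.012973874004002614 [ 1.02241788 -0.97568257 -2.37957494]
[[ 0.001  0.088 -0.996]
 [-0.001 -0.996 -0.088]
 [-1.     0.001 -0.001]]
((0.44941937923431396, -0.184651717543602), (0.05041884630918503, 0.06426163762807846), 5.049304485321045) 5175 [0.10614298 0.10727196 0.10828039]
[-0.02475709 -0.00227588  0.10713176]
cell (((0.4696272313594818, -0.18269464373588562), (0.01587027683854103, 0.06405584514141083), 5.213716983795166), 1587, np.float32(0.049463216))
```

View pics/w3.png

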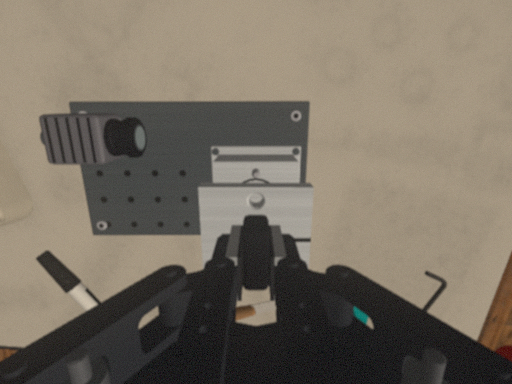

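Run:
```python
from h import *
a=np.load('w3.npz');P=a['P'];pic=a['pic'];C=a['C'];W=tool()
y=np.radians(5.1);ex=np.array([np.cos(y),np.sin(y)]);ey=np.array([-np.sin(y),np.cos(y)]);O=np.array([.4453,-.1852])
def ext(zl,zh,lab,umin):
    U=(P[...,:2]-O)@ex;V=(P[...,:2]-O)@ey
    m=(P[...,2]>zl)&(P[...,2]<zh)&(abs(V)<.05)&(U>umin)&(U<.06)&(pic.min(-1)>100)
    for k in (m,):
        u,v=U[k],V[k]
        A=np.c_[u,v,np.ones(len(u))];f=np.linalg.lstsq(A,P[...,2][k],rcond=None)[0]
        print(lab,'u max',np.percentile(u,[98,99.5,100]),'v',np.percentile(v,[0,.5,99.5,100]),'vmid',(np.percentile(v,.5)+np.percentile(v,99.5))/2,'plane',f,len(u))
ext(.044,.054,'cell',.012)
ext(.098,.118,'lid',-.0)
U=(W[:2,3]-O)@ex;print('tcp uv',U,(W[:2,3]-O)@ey)
```

```text
cell u max [0.03229656 0.03241909 0.03255098] v [-0.03171062 -0.0313908   0.03199491  0.03235653] vmid 0.00030205508430058634 plane [-0.00797679  0.00013376  0.04966708] 1683
lid u max [0.02898966 0.02922069 0.02945088] v [-0.03197265 -0.03154417  0.03187777  0.03230488] vmid 0.00016679554865859161 plane [-3.48801727e-02  1.99516372e-05  1.07728865e-01] 4622
tcp uv -0.0005734939265936033 0.0003660112648295002
```

Call:
send_rows(commands=[[[0.08,0,-0.016,0,0.05,0,-1],[0.16,0,-0.016,0,0.05,0,-1],[0.17,0,-0.016,0,0.05,0,-1],[0.17,0,-0.016,0,0.05,0,-1]]])

```text
time: 4.6
tcp_pos: [0.4474, -0.1842, 0.0791]
eef_rot: [-3.129, 1.546, 0.101]
force: [-0.2, -0.2, -1.6]
gripper_width: 0.0125
```

```bash
cat > ext.py <<'E'
from h import *
pic,d,P,C,c=snap('wrist');W=tool();np.savez('w4.npz',pic=pic,P=P,C=C)
y=np.radians(5.1);ex=np.array([np.cos(y),np.sin(y)]);ey=np.array([-np.sin(y),np.cos(y)]);O=np.array([.4453,-.1852])
def ext(zl,zh,lab,umin):
    U=(P[...,:2]-O)@ex;V=(P[...,:2]-O)@ey
    k=(P[...,2]>zl)&(P[...,2]<zh)&(abs(V)<.05)&(U>umin)&(U<.06)&(pic.min(-1)>100)
    u,v=U[k],V[k]
    if len(u)<20: print(lab,'few',len(u));return
    A=np.c_[u,v,np.ones(len(u))];f=np.linalg.lstsq(A,P[...,2][k],rcond=None)[0]
    r=cv2.minAreaRect(np.c_[u,v].astype(np.float32))
    print(lab,'u max',np.percentile(u,99.5),'v',np.percentile(v,[.5,99.5]),'plane',f.round(4),len(u),'ang',r[2])
import sys
ext(.044,.054,'cell',.012)
ext(float(sys.argv[1]),float(sys.argv[2]),'lid',0)
print('tcp uv',(W[:2,3]-O)@ex,(W[:2,3]-O)@ey,W[2,3],ctrl.sense()['force'],np.round(W[2,:3],3))
E
python3 ext.py .062 .085
python3 - <<'E'
from h import *
save(np.load('w4.npz')['pic'],'w4.png')
E
```

```text
cell u max 0.03244875117337898 v [-0.03148988  0.03200551] plane [-0.0027  0.0012  0.0495] 562 ang 89.9405517578125
lid u max 0.03252854033789789 v [-0.03165907  0.03178379] plane [-0.0465  0.0011  0.0738] 4914 ang 0.19189706444740295
tcp uv 0.0024252070378810568 0.0007755973924665912 0.0795812383433134 [-0.33383453  0.05765172 -0.78916332] [-1.     0.    -0.025]
```

Run:
```python
from h import *
y=np.radians(5.1);ex=np.array([np.cos(y),np.sin(y)]);ey=np.array([-np.sin(y),np.cos(y)]);O=np.array([.4453,-.1852])
for f,zl,zh in(('w3',.098,.118),('w4',.062,.085)):
    a=np.load(f+'.npz');P=a['P'];pic=a['pic'];U=(P[...,:2]-O)@ex;V=(P[...,:2]-O)@ey;Z=P[...,2]
    k=(Z>zl)&(Z<zh)&(abs(V)<.03)&(U>0)&(U<.034)&(pic.min(-1)>100)
    for lo in np.arange(0,.034,.004):
        m=k&(U>=lo)&(U<lo+.004);print(f,round(lo,3),m.sum(),np.percentile(Z[m],[5,50,95]).round(4) if m.sum() else '')
```

```text
w3 0.0 304 [0.1063 0.1073 0.1083]
w3 0.004 405 [0.1063 0.1073 0.1082]
w3 0.008 545 [0.1063 0.1073 0.1086]
w3 0.012 685 [0.1063 0.1073 0.1085]
w3 0.016 678 [0.1059 0.1072 0.1083]
w3 0.02 618 [0.1062 0.1073 0.1082]
w3 0.024 726 [0.1062 0.1072 0.1082]
w3 0.028 311 [0.0987 0.1068 0.1079]
w3 0.032 0 
w4 0.0 154 [0.072  0.0727 0.0737]
w4 0.004 342 [0.072  0.0729 0.074 ]
w4 0.008 445 [0.072  0.073  0.0738]
w4 0.012 559 [0.0722 0.0731 0.0744]
w4 0.016 716 [0.0722 0.0732 0.0744]
w4 0.02 670 [0.0718 0.0732 0.0741]
w4 0.024 639 [0.0724 0.0733 0.0743]
w4 0.028 748 [0.0722 0.0734 0.0745]
w4 0.032 270 [0.0629 0.0658 0.0741]
```

View pics/w4.png

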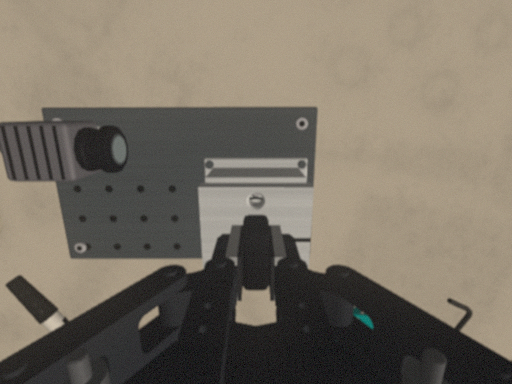

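The lid was flat already: the slope came from its front face contaminating the fit. The pin shows through the hole at (257,200) in the view, so I'm undoing the tilt and lowering.

Call:
send_rows(commands=[[[0,-0.001,0,0,-0.05,0,-1],[0.02,-0.001,0,0,-0.05,0,-1],[0.04,-0.001,0,0,-0.05,0,-1],[0.055,-0.001,0,0,-0.05,0,-1],[0.065,-0.001,0,0,-0.05,0,-1],[0.07,-0.001,0,0,-0.05,0,-1]]])

```text
time: 5.4
tcp_pos: [0.4476, -0.1836, 0.0658]
eef_rot: [-0.488, 1.57, 2.743]
force: [-4.5, 2.5, 6.9]
gripper_width: 0.0127
```

```bash
python3 ext.py .054 .072;  python3 - <<'E'
from h import *
y=np.radians(5.1);ex=np.array([np.cos(y),np.sin(y)]);ey=np.array([-np.sin(y),np.cos(y)]);O=np.array([.4453,-.1852])
a=np.load('w4.npz');P=a['P'];pic=a['pic'];U=(P[...,:2]-O)@ex;V=(P[...,:2]-O)@ey;Z=P[...,2]
for lo in np.arange(0,.034,.008):
    m=(Z>.05)&(Z<.072)&(abs(V)<.03)&(pic.min(-1)>100)&(U>=lo)&(U<lo+.004);print(round(lo,3),np.median(Z[m]))
E
```

```text
cell u max 0.03243274030947701 v [-0.03145086  0.03219158] plane [-0.3672 -0.0505  0.0597] 33 ang 89.82533264160156
lid u max 0.03245590832822198 v [-0.03115242  0.0324002 ] plane [-0.0125  0.0004  0.0598] 4813 ang 0.3274809718132019
tcp uv 0.0025799602708700057 0.0012617274918759072 0.06583903974766969 [-0.81504726  0.03620007  0.7168689 ] [-1. -0.  0.]
0.0 0.05950690780362139
0.008 0.05956221792614433
0.016 0.05957222271924638
0.024 0.05938479773101038
0.032 0.0589789884939136
```

The lid top reads 59.5 mm against a cell top of 49.5 mm, and both edges line up, so it's seated. Releasing and rising.

Call:
send_rows(commands=[[[0,0,0,0,0,0,0],[0,0,0,0,0,0,0],[0,0,0,0,0,0,0],[-0.15,0,0,0,0,0,0],[-0.4,0,0,0,0,0,0],[-0.7,0,0,0,0,0,0],[-0.7,0,0,0,0,0,0]]])

```text
time: 6.32
tcp_pos: [0.4507, -0.1854, 0.2121]
eef_rot: [2.51, 1.559, -0.543]
force: [0.3, -0.2, -1.0]
gripper_width: 0.0427
```

```bash
python3 ext.py .054 .072;  python3 - <<'E'
from h import *
print(ctrl.sense()['joint_positions'],ctrl.sense()['gripper_width'])
y=np.radians(5.1);ex=np.array([np.cos(y),np.sin(y)]);ey=np.array([-np.sin(y),np.cos(y)]);O=np.array([.4453,-.1852])
a=np.load('w4.npz');P=a['P'];pic=a['pic'];C=a['C'];c=imaging.camera_info('wrist')
print('lid',plate(P,pic,O,.055,.066,.06))
# mirror in top picture
b=np.load('top.npz');P=b['P'];pic=b['pic'];Z=P[...,2]
m=(Z>.016)&(Z<.06)&(abs(P[...,1]+.09)<.1)&(abs(P[...,0]-.69)<.06)&(pic.max(-1)<70)
q=P[m];print(len(q));r=cv2.minAreaRect(np.ascontiguousarray(q[:,:2].astype(np.float32)));print(r,np.median(q[:,2]))
hd=m&(P[...,1]<-.085);q=P[hd];r=cv2.minAreaRect(np.ascontiguousarray(q[:,:2].astype(np.float32)));print('handle',r,np.median(q[:,2]),len(q))
save(a['pic'],'w5.png')
for n in ('mirror_grip','mirror_face'):
  for r in spotter.search_frame('wrist',n)[:2]: print(n,r)
E
```

```text
cell few 19
lid u max 0.031654552321143975 v [-0.03137766  0.03204212] plane [-0.0015 -0.0001  0.0596] 1489 ang 89.91421508789062
tcp uv 0.003926553680784901 0.00034231064047262195 0.20855040338533165 [-0.81966063 -0.15274727 -0.38781705] [-1.     0.004 -0.005]
[-5.43171839e-01 -2.81028812e-01  1.95771889e+00  2.37692839e-05
  1.45850752e+00  9.38802952e-01] 0.04244519982743102
lid (((0.4460179805755615, -0.18461251258850098), (0.06352189928293228, 0.06421907991170883), 5.360780715942383), 2571, np.float32(0.059544303))
169
((0.6837082505226135, -0.06987364590167999), (0.1792362928390503, 0.07303522527217865), 69.41265106201172) 0.026299113012628217
handle ((0.6861183047294617, -0.12456241250038147), (0.07900481671094894, 0.01514312345534563), 85.76349639892578) 0.025890842813664716 130
```

View pics/w5.png

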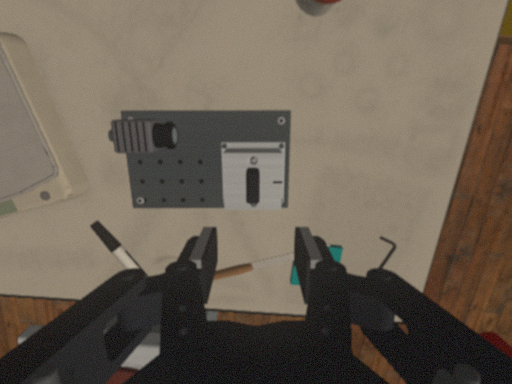

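The view shows the lid square on the cell at (253,178), with its line on the right at (277,183). Measured centre is (0.446,−0.185), yaw 5.4°, agreeing with the cell to about 1 mm. Now to the mirror.

Run:
```python
from h import *
print(to(down([.687,-.105,.2],-.07)))
```

```text
[ 2.100e-02 -2.840e-01 -1.229e+00 -2.824e+00  1.000e-03  3.000e-03]
```

Call:
send_rows(commands=[[[0,-0.1,-0.3,-0.33,0,0,0.2],[0,-0.2,-0.6,-0.66,0,0,0.2],[0,-0.28,-0.9,-1.0,0,0,0.2]]])

```text
time: 6.85
tcp_pos: [0.6214, -0.111, 0.2024]
eef_rot: [-0.84, 1.567, 2.896]
force: [0.2, -0.4, 1.6]
gripper_width: 0.0511
```

Run:
```python
from h import *
print(to(down([.687,-.105,.2],-.07)),ctrl.sense()['gripper_width'])
```

```text
[ 0.011  0.159 -0.288 -1.813  0.002  0.008] 0.05111361757127368
```

Call:
send_rows(commands=[[[0,0.08,-0.15,-0.35,0,0,0.2],[0,0.16,-0.29,-0.7,0,0,0.2],[0,0.16,-0.29,-1.0,0,0,0.2]]])

```text
time: 7.22
tcp_pos: [0.6873, -0.1059, 0.2012]
eef_rot: [-1.375, 1.566, 2.862]
force: [-0.5, -0.2, 0.0]
gripper_width: 0.0511
```

Call:
send_rows(commands=[[[0,0,0,-0.35,0,0,0.2],[0,0,0,-0.7,0,0,0.2],[0,0,0,-0.81,0,0,0.2],[0,0,0,-0.81,0,0,0.2]]])

```text
time: 7.72
tcp_pos: [0.6858, -0.1064, 0.2023]
eef_rot: [-1.753, 1.566, 2.881]
force: [0.9, 0.2, 0.3]
gripper_width: 0.051
```

Run:
```python
from h import *
W=tool();print(W[:3,3],np.arctan2(W[1,1],W[0,1]))
pic,d,P,C,c=snap('wrist');np.savez('w6.npz',pic=pic,P=P,C=C);save(pic,'w6.png')
for n in ('mirror_grip',):
  for r in spotter.trace('wrist',n)[:2]:
    q=P[r['region']];print(n,r['p'],r['rect'],np.median(q,0))
    m=r['region']&(pic.max(-1)<70)&(P[...,2]>.018)&(P[...,2]<.034);q=P[m][:,:2].astype(np.float32);q=q[q[:,1]<-.06];print(len(q),cv2.minAreaRect(np.ascontiguousarray(q)))
    m=r['region']&(P[...,2]>.038)&(P[...,2]<.055);q=P[m][:,:2].astype(np.float32);print('head',len(q),cv2.minAreaRect(np.ascontiguousarray(q)) if len(q)>5 else '')
```

```text
[ 0.68582164 -0.106368    0.20230783] -0.07772256847944002
mirror_grip 0.88 [260.0, 149.4, 62.4, 131.5] [ 0.69128657 -0.08360625  0.02534355]
922 ((0.689030647277832, -0.12191701680421829), (0.08585124462842941, 0.015941929072141647), 85.32394409179688)
head 437 ((0.6964064240455627, -0.017176292836666107), (0.0069063096307218075, 0.05972424894571304), 85.4926528930664)
```

View pics/w6.png

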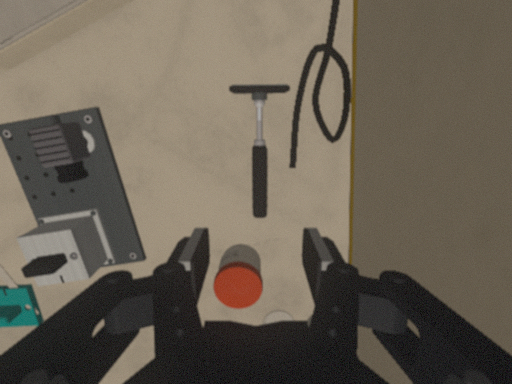

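The mirror handle is at (260,180) with the head at (260,89). The handle is centred at (0.689,−0.122), heading 85.5°. A cable end lies about 40 mm to its right at (293,165), so I'll narrow the fingers.

Run:
```python
from h import *
print(to(down([.690,-.1025,.005],-.078)))
```

```text
[ 0.992  0.02  -0.021  0.    -0.001  0.006]
```

Call:
send_rows(commands=[[[0.25,0.02,-0.02,0,0,0,-0.2],[0.5,0.02,-0.02,0,0,0,-0.2],[0.7,0.02,-0.02,0,0,0,-0.2],[0.7,0.02,-0.02,0,0,0,-0.2]]])

```text
time: 8.32
tcp_pos: [0.6875, -0.102, 0.0597]
eef_rot: [-1.748, 1.561, 2.887]
force: [-0.1, -0.1, -0.8]
gripper_width: 0.0342
```

Run:
```python
from h import *
print(to(down([.690,-.1025,.005],-.078)),ctrl.sense()['gripper_width'])
pic,d,P,C,c=snap('wrist')
m=(pic.max(-1)<70)&(P[...,2]>.02)&(P[...,2]<.034)&(abs(P[...,0]-.69)<.03)&(P[...,1]<-.07)&(P[...,1]>-.17);q=P[m][:,:2].astype(np.float32);print(len(q),cv2.minAreaRect(np.ascontiguousarray(q)))
```

```text
[ 0.273  0.015  0.002  0.001 -0.004  0.02 ] 0.03420429602602758
2616 ((0.6892784833908081, -0.12269492447376251), (0.08805796504020691, 0.016967648640275), 86.0728530883789)
```

Call:
send_rows(commands=[[[0.13,0.013,0,0,0,0.015,-0.2],[0.22,0.013,0,0,0,0.015,-0.2],[0.27,0.013,0,0,0,0.015,-0.2],[0.27,0.013,0,0,0,0.015,-1],[0.27,0.013,0,0,0,0.015,-1],[0.27,0.013,0,0,0,0.015,-1],[0.27,0.013,0,0,0,0.015,-1]]], squeeze=60)

```text
time: 9.25
tcp_pos: [0.6941, -0.1032, 0.0118]
eef_rot: [1.559, 1.563, -0.089]
force: [-0.5, 0.3, -0.2]
gripper_width: 0.0165
```

Call:
send_rows(commands=[[[-0.08,0,0,0,0,0,-1],[-0.25,0,0,0,0,0,-1],[-0.5,0,0,0,0,0,-1],[-0.65,0,0,0,0,0,-1],[-0.65,0,0,0,0,0,-1],[-0.65,0,0,0,0,0,-1]]])

```text
time: 10.0
tcp_pos: [0.6921, -0.1029, 0.1401]
eef_rot: [1.626, 1.565, -0.022]
force: [0.2, -0.3, -0.5]
gripper_width: 0.0165
```

Run:
```python
from h import *
W=tool();print(np.round(W,3))
pic,d,P,C,c=snap('wrist');np.savez('w7.npz',pic=pic,P=P,C=C);save(pic,'w7.png')
for r in spotter.trace('wrist','mirror_grip')[:2]:
    q=P[r['region']&(d>0)];print(r['p'],r['rect'],np.percentile(q,[2,50,98],0).round(4))
```

```text
[[ 0.006  0.997 -0.077  0.692]
 [-0.    -0.077 -0.997 -0.103]
 [-1.     0.006 -0.     0.14 ]
 [ 0.     0.     0.     1.   ]]
0.71 [59.9, 210.9, 115.7, 199.5] [[ 0.4281 -0.2167  0.005 ]
 [ 0.4912 -0.1239  0.0104]
 [ 0.5195 -0.0273  0.0652]]
0.58 [258.2, 188.4, 172.7, 268.9] [[ 0.6728 -0.1431  0.1427]
 [ 0.6953 -0.033   0.1551]
 [ 0.726  -0.0137  0.1754]]
```

View pics/w7.png

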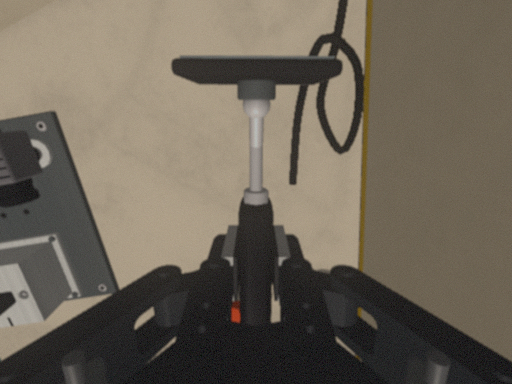

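The mirror is held, with its head level at (257,68) and its handle between the jaws. Now I'll measure its pose in the tool frame.

```bash
cat > mir.py <<'E'
from h import *
def mir(P,W,pic):
    Q=(P-W[:3,3])@W[:3,:3]   # tool coords
    m=(Q[...,2]<-.072)&(Q[...,2]>-.12)&(abs(Q[...,1])<.045)&(abs(Q[...,0])<.08)&(pic.max(-1)<120)
    h=Q[m];print('head n',len(h),np.percentile(h,[0.5,50,99.5],0).round(4))
    top=h[(h[:,0]<np.percentile(h[:,0],1)+.006)]
    print('top edge',np.percentile(top,[1,50,99],0).round(4), cv2.minAreaRect(np.ascontiguousarray(top[:,1:].astype(np.float32))), 'roll',np.polyfit(top[:,1],top[:,0],1))
    b=h[(h[:,0]>np.percentile(h[:,0],1)+.006)]
    if len(b)>100: print('back face yaw/pitch (z~x,y)',len(b),np.linalg.lstsq(np.c_[b[:,:2],np.ones(len(b))],b[:,2],rcond=None)[0])
    m=(Q[...,2]<-.0)&(Q[...,2]>-.03)&(abs(Q[...,1])<.006)&(abs(Q[...,0])<.06)&(pic.max(-1)<80)
    g=Q[m];print('handle top',len(g),g.mean(0) if len(g) else '', 'slope x~z',np.polyfit(g[:,2],g[:,0],1) if len(g)>20 else '')
E
python3 - <<'E'
from mir import *
a=np.load('w7.npz');mir(a['P'],tool(),a['pic'])
E
```

```text
head n 5085 [[-0.0375 -0.0282 -0.089 ]
 [-0.0348  0.0017 -0.0836]
 [ 0.0061  0.0314 -0.074 ]]
top edge [[-0.0374 -0.0279 -0.0889]
 [-0.0355  0.0013 -0.0851]
 [-0.0319  0.0311 -0.0821]] ((0.0016824007034301758, -0.08559785783290863), (0.06203557550907135, 0.007124902214854956), 0.2978742718696594) roll [ 0.00259206 -0.03527967]
back face yaw/pitch (z~x,y) 1642 [-0.04502579  0.00190595 -0.08091979]
handle top 1147 [-1.53888180e-02  6.39014006e-05 -1.30185977e-02] slope x~z [-0.0972443 -0.0166548]
```

```bash
cat >> mir.py <<'E'
def prof(P,W):
    Q=(P-W[:3,3])@W[:3,:3]
    for z in np.arange(-.086,.02,.004):
        m=(abs(Q[...,1]-.0005)<.003)&(abs(Q[...,2]-z)<.002)&(Q[...,0]<.04);q=Q[m][:,0]
        print(round(z,3),len(q),np.percentile(q,[10,50,90]).round(4) if len(q) else '')
    for x in np.arange(-.04,.012,.005):
        m=(abs(Q[...,1])<.035)&(abs(Q[...,0]-x)<.0025)&(Q[...,2]<-.07)&(Q[...,2]>-.11);q=Q[m][:,2]
        print('x',round(x,3),len(q),np.percentile(q,[10,50,90]).round(4) if len(q) else '')
E
python3 - <<'E'
from mir import *
a=np.load('w7.npz');prof(a['P'],tool())
E
```

```text
-0.086 190 [-0.0367 -0.0359 -0.035 ]
-0.082 236 [-0.0358 -0.0297 -0.0206]
-0.078 150 [-0.022  -0.0212 -0.0201]
-0.074 142 [-0.0213 -0.0195 -0.018 ]
-0.07 849 [-0.1437 -0.1437 -0.0186]
-0.066 108 [-0.0161 -0.0146 -0.0127]
-0.062 93 [-0.0137 -0.0125 -0.0108]
-0.058 89 [-0.012  -0.0106 -0.0094]
-0.054 89 [-0.0096 -0.0088 -0.0078]
-0.05 90 [-0.009  -0.008  -0.0071]
-0.046 85 [-0.0088 -0.0079 -0.0068]
-0.042 85 [-0.009  -0.0081 -0.0069]
-0.038 88 [-0.0089 -0.0079 -0.0067]
-0.034 81 [-0.0086 -0.0078 -0.0067]
-0.03 115 [-0.0114 -0.0099 -0.0072]
-0.026 101 [-0.0122 -0.0113 -0.0103]
-0.022 126 [-0.0159 -0.0147 -0.0123]
-0.018 86 [-0.0167 -0.016  -0.0153]
-0.014 94 [-0.0169 -0.0161 -0.0154]
-0.01 1466 [-0.0934 -0.0867 -0.0766]
-0.006 90 [-0.0167 -0.0161 -0.0153]
-0.002 83 [-0.0166 -0.016  -0.0154]
0.002 80 [-0.0167 -0.0161 -0.0154]
0.006 82 [-0.0168 -0.0161 -0.0156]
0.01 83 [-0.0168 -0.0161 -0.0152]
0.014 76 [-0.0167 -0.0161 -0.0154]
0.018 83 [-0.0168 -0.016  -0.0153]
x -0.04 23 [-0.0864 -0.0856 -0.084 ]
x -0.035 3421 [-0.0882 -0.0852 -0.0826]
x -0.03 291 [-0.089  -0.0822 -0.0821]
x -0.025 175 [-0.0823 -0.0822 -0.082 ]
x -0.02 957 [-0.0821 -0.078  -0.0723]
x -0.015 312 [-0.0823 -0.0782 -0.0711]
x -0.01 86 [-0.0823 -0.0822 -0.0821]
x -0.005 86 [-0.0824 -0.0822 -0.0821]
x -0.0 65 [-0.0823 -0.0821 -0.082 ]
x 0.005 52 [-0.0824 -0.0821 -0.082 ]
x 0.01 1 [-0.0822 -0.0822 -0.0822]
```

```bash
cat > tgt.py <<'E'
from mir import *
O=np.array([.4456,-.185]);y=np.radians(5.2);S=np.r_[O+.05*np.array([np.cos(y),np.sin(y)])-.1*np.array([-np.sin(y),np.cos(y)]),.05]
h=np.radians(18)+y
def target(g,dz=0,corr=0):
    G=down([0,0,0],h+corr);G[:3,3]=S-G[:3,:3]@np.array(g)+[0,0,dz];return G
g=(-.0131,.0012,-.089)
E
python3 - <<'E'
from tgt import *
W=tool();print(S,W[:3,3],target(g)[:3,3]);print(to(target(g,.1)))
E
```

```text
[ 0.50445748 -0.28005681  0.05      ] [ 0.69144428 -0.10273306  0.13854683] [ 0.53841535 -0.36233259  0.0369    ]
[ 0.005 -0.663  1.353 -0.964  0.    -0.007]
```

Call:
send_rows(commands=[[[0,-0.08,0.15,-0.1,0,0,-1],[0,-0.2,0.4,-0.3,0,0,-1],[0,-0.35,0.7,-0.5,0,0,-1],[0,-0.48,0.95,-0.7,0,0,-1],[0,-0.48,0.95,-0.9,0,0,-1]]])

```text
time: 10.72
tcp_pos: [0.5794, -0.2882, 0.1382]
eef_rot: [1.374, 1.567, 0.174]
force: [1.1, 0.8, -1.7]
gripper_width: 0.0163
```

Run:
```python
from tgt import *
print(to(target(g,.08)),to(target(g)),ctrl.sense()['gripper_width'])
```

```text
[ 0.106 -0.326  0.271 -0.068  0.002 -0.008] [ 0.506 -0.327  0.271 -0.068  0.002 -0.008] 0.016283442155535774
```

Call:
send_rows(commands=[[[0,-0.15,0.14,-0.068,0,-0.008,-1],[0.02,-0.326,0.271,-0.068,0,-0.008,-1],[0.1,-0.326,0.271,-0.068,0,-0.008,-1],[0.2,-0.326,0.271,-0.068,0,-0.008,-1],[0.3,-0.326,0.271,-0.068,0,-0.008,-1],[0.3,-0.326,0.271,-0.068,0,-0.008,-1]]])

```text
time: 11.48
tcp_pos: [0.5407, -0.357, 0.0764]
eef_rot: [-3.071, 1.568, 2.05]
force: [-0.8, 0.4, -0.1]
gripper_width: 0.016
```

Run:
```python
from tgt import *
W=tool();print(to(target(g)),W[:3,3],ctrl.sense()['force'])
pic,d,P,C,c=snap('wrist');np.savez('w8.npz',pic=pic,P=P,C=C);save(pic,'w8.png');mir(P,W,pic)
e=np.array([np.cos(y),np.sin(y)]);f=np.array([-e[1],e[0]]);Q=P[...,:2]-O;u=Q@e;v=Q@f;Z=P[...,2]
m=(Z>.054)&(Z<.066)&(abs(u)<.05)&(abs(v)<.05)&(pic.min(-1)>90);print('lid',m.sum(),cv2.minAreaRect(np.ascontiguousarray(P[m][:,:2].astype(np.float32))) if m.sum()>50 else '')
m=(Z>.006)&(Z<.014)&(pic.max(-1)<110)&(u>-.07)&(u<.1)&(v>-.06)
print('plate u max',np.percentile(u[m],[99,99.8]),'v min',np.percentile(v[m],[.2,1]))
```

```text
[ 0.198 -0.021  0.02   0.007 -0.005  0.   ] [ 0.54073614 -0.35699591  0.07641745] [-0.79724707  0.39300762 -0.13978711]
head n 5201 [[-0.036  -0.0298 -0.089 ]
 [-0.0332  0.0007 -0.0835]
 [ 0.0773  0.0304 -0.0735]]
top edge [[-0.0359 -0.0289 -0.0889]
 [-0.0341  0.0007 -0.0851]
 [-0.0303  0.0301 -0.0821]] ((0.00047405995428562164, -0.08555684238672256), (0.062170859426259995, 0.007206782698631287), 0.38773003220558167) roll [ 0.00495795 -0.03378047]
back face yaw/pitch (z~x,y) 1725 [-0.05620445  0.01025084 -0.08096874]
handle top 1156 [-1.37943468e-02  9.95754594e-05 -1.30847458e-02] slope x~z [-0.09532835 -0.01504169]
lid 0 
plate u max [0.07551747 0.07568149] v min [-0.04642266 -0.04605605]
```

View pics/w8.png

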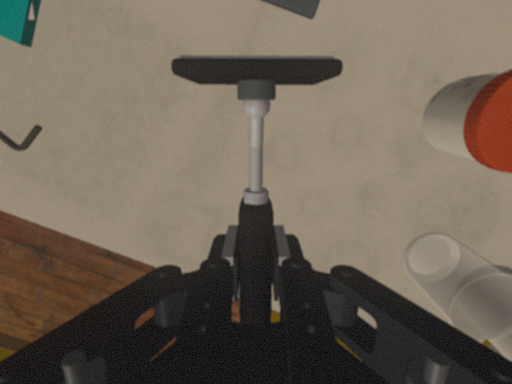

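The mirror head is at (257,68) and square to the tool, with the jar well clear at (480,120). The rig plate corner measured here matches my rig frame to 0.5 mm. Last step down.

Call:
send_rows(commands=[[[0.07,-0.021,0.02,0.005,0,0,-1],[0.14,-0.021,0.02,0.005,0,0,-1],[0.195,-0.021,0.02,0.005,0,0,-1],[0.195,-0.021,0.02,0.005,0,0,-1],[0.195,-0.021,0.02,0.005,0,0,-1],[0.195,-0.021,0.02,0.005,0,0,-1]]])

```text
time: 12.28
tcp_pos: [0.5404, -0.3652, 0.0421]
eef_rot: [0.621, 1.565, -0.545]
force: [0.4, 0.6, -0.1]
gripper_width: 0.0162
```

Run:
```python
from tgt import *
for i in range(2):
    W=tool();print(to(target(g)),W[:3,3],np.abs(ctrl.sense()['qd']).max());pic,d,P,C,c=snap('wrist')
Q=(P-W[:3,3])@W[:3,:3]
m=(abs(Q[...,1])<.006)&(Q[...,2]>-.015)&(Q[...,2]<.015)&(abs(Q[...,0])<.03)
print('handle top z',np.median(P[m][:,2]));mir(P,W,pic)
m=(Q[...,2]<-.081)&(Q[...,2]>-.092)&(abs(Q[...,1])<.04)&(Q[...,0]<-.028)&(Q[...,0]>-.045);t=P[m]
print('head centre',(np.percentile(t[:,:2],1,0)+np.percentile(t[:,:2],99,0))/2,'top z',np.median(t[:,2]),'spot',S)
pic,d,P,C,c=snap('top')
for n in('jar','dish','weight','lid_grip','mirror_grip'):
    for r in spotter.trace('top',n)[:1]: print(n,r['p'],np.median(P[r['region']],0).round(3))
e=np.array([np.cos(y),np.sin(y)]);f=np.array([-e[1],e[0]]);q=P[...,:2]-O;k=(P[...,2]>.054)&(P[...,2]<.068)&(abs(q@e)<.045)&(abs(q@f)<.045)&(pic.min(-1)>90);print('lid',k.sum(),cv2.minAreaRect(np.ascontiguousarray(P[k][:,:2].astype(np.float32))))
save(cv2.resize(pic[130:260,250:420],None,fx=4,fy=4,interpolation=cv2.INTER_CUBIC),'end.png')
```

```text
[ 0.026 -0.003 -0.017 -0.001  0.009 -0.007] [ 0.54036359 -0.36518493  0.04211562] 0.0018655848621622689
[ 0.026 -0.003 -0.017 -0.001  0.009 -0.006] [ 0.54032039 -0.36516036  0.04209125] 0.00165615932602048
handle top z 0.056374698172612536
head n 5240 [[-0.0358 -0.0296 -0.0891]
 [-0.0332  0.0003 -0.0836]
 [ 0.0425  0.0305 -0.0732]]
top edge [[-0.0358 -0.0289 -0.089 ]
 [-0.034   0.0003 -0.0852]
 [-0.0304  0.0301 -0.0821]] ((0.0003946404904127121, -0.08564555644989014), (0.06207366660237312, 0.007243163883686066), 0.30802181363105774) roll [ 0.00537091 -0.03374545]
back face yaw/pitch (z~x,y) 1744 [-0.05793673  0.0103047  -0.08097136]
handle top 1153 [-1.38052821e-02  8.65351447e-05 -1.30977779e-02] slope x~z [-0.0873824 -0.0149498]
head centre [ 0.50732558 -0.28656791] top z 0.07567780518737231 spot [ 0.50445748 -0.28005681  0.05      ]
jar 0.78 [ 0.65  -0.235  0.062]
dish 0.72 [0.616 0.157 0.015]
weight 0.61 [0.617 0.209 0.035]
lid_grip 0.96 [ 0.445 -0.182  0.061]
mirror_grip 0.72 [ 0.508 -0.286  0.064]
lid 402 ((0.445191353559494, -0.18581771850585938), (0.06389182806015015, 0.06436698883771896), 4.9807820320129395)
```

View pics/end.png

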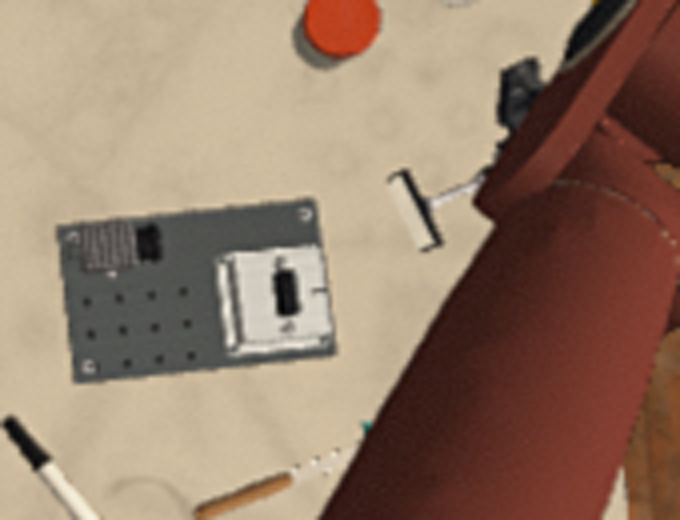

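The view shows the lid on the cell at (285,292), its line at (320,290), and the mirror facing the cell and camera at (412,210). The error is about 5 mm, so one small correction remains.

Call:
send_rows(commands=[[[0.018,-0.003,-0.017,0,0.006,-0.004,-1],[0.018,-0.003,-0.017,0,0.006,-0.004,-1],[0.018,-0.003,-0.017,0,0.006,-0.004,-1],[0.018,-0.003,-0.017,0,0.006,-0.004,-1],[0.018,-0.003,-0.017,0,0.006,-0.004,-1],[0.018,-0.003,-0.017,0,0.006,-0.004,-1]]])

```text
time: 13.42
tcp_pos: [0.5381, -0.362, 0.0378]
eef_rot: [0.912, 1.57, -0.255]
force: [-0.1, 0.3, -0.7]
gripper_width: 0.0164
```

Run:
```python
from tgt import *
W=tool();s=ctrl.sense();print(to(target(g)),W[:3,3],np.abs(s['qd']).max(),s['gripper_width'],s['force']);pic,d,P,C,c=snap('wrist')
Q=(P-W[:3,3])@W[:3,:3]
m=(abs(Q[...,1])<.006)&(Q[...,2]>-.015)&(Q[...,2]<.015)&(abs(Q[...,0])<.03)
print('handle top z',np.median(P[m][:,2]))
m=(Q[...,2]<-.081)&(Q[...,2]>-.092)&(abs(Q[...,1])<.04)&(Q[...,0]<-.028)&(Q[...,0]>-.045);t=P[m]
print('head centre',(np.percentile(t[:,:2],1,0)+np.percentile(t[:,:2],99,0))/2,'yaw',cv2.minAreaRect(np.ascontiguousarray(t[:,:2].astype(np.float32)))[2],'top z',np.median(t[:,2]),'spot',S,np.degrees(h))
```

```text
[ 0.004  0.001  0.002 -0.001  0.001 -0.001] [ 0.53806112 -0.36201599  0.03778573] 0.001741449421855868 0.016435944213828543 [-0.08715651  0.30533965 -0.65929495]
handle top z 0.05208290350268502
head centre [ 0.50517911 -0.28352245] yaw 22.921968460083008 top z 0.0716888659670597 spot [ 0.50445748 -0.28005681  0.05      ] 23.2
```

```bash
python3 -c "
from rig import ctrl;print(ctrl.job_done())"
```

```text
the job is handed in; nothing more can be done
None
```

The lid is seated on the cell over its two pins, and the mirror is held still at the viewing spot. I handed the job in at about 13.5 s of the 54 s allowed, and no verdict is reported.

- **Lid:** The top sits 10 mm above the cell top, so it is down flat. Its centre and square agree with the cell to about 1 mm and 0.3°, with the two lines on the same side. I did not look at the line joint itself from close by.
- **Mirror:** The last check put the middle of the glass about 1–2 mm from the viewing spot. Facing was within about 0.3°, the handle was level, its underside was about 26 mm up, and the arm was still.
- **Bystanders:** The jar, dish and weight measured where they started, to about 1 mm.

Two checks disagreed along the way:
- **Lid tilt:** A plane fit suggested the lid was tilted by about 0.03 rad. A slice-by-slice check showed the lid's front face had spoiled that fit, so I undid the small tilt correction before lowering it.
- **Mirror position:** The mirror first stopped about 5 mm off the spot, which I corrected.

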